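Put the bearing-driver discs back in their tray

ROBOT

A 6-joint arm with a two-finger parallel gripper is mounted at the origin on the work surface. World frame = base frame: x ahead of the robot, y to its left, z up, the work surface at z = 0. Lengths are in m, angles in rad, forces in N, time in s.
With the tool pointing down it reaches from about 0.25 to 0.775 m from the base axis. Payload 4 kg.
Tool frame: the origin (TCP) lies at the very end of the fingers, on their centre line; the grasp point (between the pads) lies 19 mm behind it; z points along the fingers, y is the line along which they close (so a half turn about z gives the same grasp; the last joint's range is limited). The gripper opens to 94 mm and grips with 3 to 60 N. Pads are 16 mm wide; open, the fingers measure 119 mm over their backs; the gripper's body (75 mm by 177 mm) begins 78 mm behind the grasp point.
Start: joints at [1.043, 0.087, 1.371, -0, 1.684, -0.103], TCP at [0.227, 0.501, 0.206] pointing down, gripper open.
Joint ranges: [-3.1, 3.1], [-0.76, 2.03], [0.27, 2.55], [-1.08, 4.22], [0.17, 2.65], [-2.57, 2.57]. Speed limits (rad/s): [2.79, 2.79, 3.14, 3.14, 3.14, 3.14].

INTERFACE

Orientations are given as a rotation vector (axis times angle).
In Python, from workcell import arm gives the robot as it stands. The module is installed in compiled form; this text tells all that it offers.
- The arm moves only by the shell command python3 -m jog 'ROWS' [OPENING] [FORCE]. ROWS is JSON, a list of rows, each an object of numbers: "tx", "ty", "tz": the shift along the world's x, y, z each as a share of 50 cm, from -1 to 1; "wx", "wy", "wz": the turn, a rotation vector about the world's x, y, z each as a share of pi/2 rad, from -1 to 1. A call has 1 to 12 rows; each row is the pose to reach, as a shift and turn from the pose commanded when the call began; what a row does not reach only later rows make up. A row lasts 1/8 s, in which the tool goes at most 62.5 mm and 10.7 degrees, less where a joint would pass 70% of its speed; a pose out of reach is approached as far as the arm can. A call with a number of a shift or a turn outside -1 to 1 is refused whole. A call with a gripper value outside its range is refused whole. OPENING is the closure in counts, from 0 (fully open) to 255 (shut), set as the call begins (- or left out, the last holds). The fingers move at their own pace and stop on an object; FORCE is the grip in N (left out, the last holds). Time passes only in rows, so rows that repeat a pose let the fingers close. It gives the time, the measured TCP pose, the force, the opening and the grip force at its end, in the units of the state.
- arm.read_state(): the state, without advancing time (a new reading comes with each control period).
- arm.get_image(name): name is "scene" or "top" or "wrist"; returns a dict with "pixels" (400x640x3 uint8, red, green, blue), "camera_matrix" (3x3 intrinsics, pixels), "extrinsics" (4x4, takes a point from world to camera coordinates). Camera axes: x right, y down, z forward; pixel columns grow to the right and rows downward; lengths in m; the calibration is good to about 2 mm. The wrist camera is an equidistant fisheye: a pixel r from the principal point sees the ray r / f radians off the axis. A picture is of the moment at which its call begins. There is no depth.
- arm.finish_job(): hands the job in; it is judged then, once.
The state is a dict: "clock": time; "q": joint angles; "qvel": joint speeds; "joint_efforts": joint torques, N m; "position": TCP position; "tool_rot": TCP orientation; "ft_force": force on the tool from outside, world axes, zero at the start; "moment": the same for the moment, N m; "gripper_width": opening from 0.0 (shut) to 1.0 (fully open); "gripper_force": force on a finger pad.
Only numpy, scipy, OpenCV 4.12 (cv2) and the standard library are available. Lean on these libraries where they do the work, as an engineer would, in place of code of your own. Each camera call takes 0.05 s, during which the arm holds its last target. There are 200 camera calls.

TASK

Put the bearing-driver set away: take the two stacks of aluminium discs on the bench mat apart and lay each of the five discs flat in the drawer-tray pocket that is made for its size, hole side up as it lies now and fully seated on the pocket floor. Lower each disc into its pocket, do not drop it in.

Things in the scene. Friction and masses are not known exactly. Their poses are not given: they have to be found in the camera images.
- disc_a: Bearing-driver disc, the largest of five: loose round bare-aluminium disc, diameter 68 mm, 18 mm thick, about 177 g, flat faces, 1.5 mm bevels, small dark blind hole in the middle of its top. Lies flat. Origin: centre of its underside, z up. Bottom of a stack, on the 3 mm thick mat.
- disc_b: Bearing-driver disc, the second largest of five: loose round bare-aluminium disc, diameter 57 mm, 18 mm thick, about 124 g, flat faces, 1.5 mm bevels, small dark blind hole in the middle of its top. Lies flat. Origin: centre of its underside, z up. Bottom of the other stack, on the mat; stack centres are at least 110 mm apart.
- disc_c: Bearing-driver disc, the middle-sized of five: loose round bare-aluminium disc, diameter 46 mm, 18 mm thick, about 81 g, flat faces, 1.5 mm bevels, small dark blind hole in the middle of its top. Lies flat. Origin: centre of its underside, z up. In the second layer, on either of the two largest.
- disc_d: Bearing-driver disc, the second smallest of five: loose round bare-aluminium disc, diameter 35 mm, 18 mm thick, about 47 g, flat faces, 1.5 mm bevels, small dark blind hole in the middle of its top. Lies flat. Origin: centre of its underside, z up. In the second layer of the other stack. On the mat too, 20 mm clear of the stacks: a ball bearing, 12 mm high, and a 60 mm high socket.
- disc_e: Bearing-driver disc, the smallest of five: loose round bare-aluminium disc, diameter 24 mm, 18 mm thick, about 22 g, flat faces, 1.5 mm bevels, small dark blind hole in the middle of its top. Lies flat. Origin: centre of its underside, z up. On top of the middle-sized disc. Stacked discs are up to 5 mm off centre.
- pocket_a: Fixed square grey insert for the 68 mm disc, 92 x 92 x 10 mm high, in the tray. In its middle a round pocket with a black floor, 6 mm deep, 72 mm across the floor, 79 mm at the mouth, wall sloping. Origin: centre of its underside, z up; pocket floor at z = 4 mm, top at 10 mm; y runs along the row. The tray holds six inserts in two rows of three, 92 mm apart, touching.
- pocket_b: Fixed square grey insert for the 57 mm disc, 92 x 92 x 10 mm high, in the tray. In its middle a round pocket with a black floor, 6 mm deep, 61 mm across the floor, 68 mm at the mouth, wall sloping. Origin: centre of its underside, z up; pocket floor at z = 4 mm, top at 10 mm; y runs along the row. The tray's steel rim is lower than the inserts.
- pocket_c: Fixed square grey insert for the 46 mm disc, 92 x 92 x 10 mm high, in the tray. In its middle a round pocket with a black floor, 6 mm deep, 50 mm across the floor, 57 mm at the mouth, wall sloping. Origin: centre of its underside, z up; pocket floor at z = 4 mm, top at 10 mm; y runs along the row. The sixth insert, a square well with screws, is not used.
- pocket_d: Fixed square grey insert for the 35 mm disc, 92 x 92 x 10 mm high, in the tray. In its middle a round pocket with a black floor, 6 mm deep, 39 mm across the floor, 46 mm at the mouth, wall sloping. Origin: centre of its underside, z up; pocket floor at z = 4 mm, top at 10 mm; y runs along the row. The driver handle lies in the tray beyond the far row, 71 mm from its pocket centres, top 28 mm over the tray's underside.
- pocket_e: Fixed square grey insert for the 24 mm disc, 92 x 92 x 10 mm high, in the tray. In its middle a round pocket with a black floor, 6 mm deep, 28 mm across the floor, 35 mm at the mouth, wall sloping. Origin: centre of its underside, z up; pocket floor at z = 4 mm, top at 10 mm; y runs along the row. The tray's floor is 3 mm thick; the tray may be turned 0.22 rad.
There are look-alikes about, which are no part of the job. Leave any blue or red look-alike of the disc_d alone. What is shaped like the disc_c but red is not meant.

How it is judged:
At the end, for the whole second after the job is handed in: Every disc lies in the pocket of its own size: centre within 8 mm of the pocket's centre, underside within 3 mm of the pocket floor, right side up and tilted less than 0.1 rad, at rest (horizontal distance between disc_a and pocket_a below 0.008 m and z of disc_a in the frame of pocket_a between 0.001 and 0.007 m and angle between each of disc_a, disc_b, disc_c, disc_d, disc_e's own z axis and vertical below 0.1 rad and linear speed of each of disc_a, disc_b, disc_c, disc_d, disc_e below 0.02 m/s and angular speed of each of disc_a, disc_b, disc_c, disc_d, disc_e below 0.2 rad/s and horizontal distance between disc_b and pocket_b below 0.008 m and z of disc_b in the frame of pocket_b between 0.001 and 0.007 m and horizontal distance between disc_c and pocket_c below 0.008 m and z of disc_c in the frame of pocket_c between 0.001 and 0.007 m and horizontal distance between disc_d and pocket_d below 0.008 m and z of disc_d in the frame of pocket_d between 0.001 and 0.007 m and horizontal distance between disc_e and pocket_e below 0.008 m and z of disc_e in the frame of pocket_e between 0.001 and 0.007 m); the robot touches nothing.
It fails at once if a disc dropped or flung into its pocket (faster than 0.6 m/s within 50 mm of the pocket's centre and 35 mm of the insert's underside) ((horizontal distance between disc_a and pocket_a below 0.05 m and z of disc_a in the frame of pocket_a below 0.035 m and linear speed of disc_a above 0.6 m/s) or (horizontal distance between disc_b and pocket_b below 0.05 m and z of disc_b in the frame of pocket_b below 0.035 m and linear speed of disc_b above 0.6 m/s) or (horizontal distance between disc_c and pocket_c below 0.05 m and z of disc_c in the frame of pocket_c below 0.035 m and linear speed of disc_c above 0.6 m/s) or (horizontal distance between disc_d and pocket_d below 0.05 m and z of disc_d in the frame of pocket_d below 0.035 m and linear speed of disc_d above 0.6 m/s) or (horizontal distance between disc_e and pocket_e below 0.05 m and z of disc_e in the frame of pocket_e below 0.035 m and linear speed of disc_e above 0.6 m/s)).
It also fails if it takes over 120 s, if anything falls off the work surface, if the arm or the gripper's body presses on something with over 40 N, if the wrist force passes 120 N, or if a joint passes its speed limit or range.

## Working session

There is one attempt and no reset: what is moved stays moved. The work goes in short steps, Python scripts to look and compute and a shell command to move; the robot and the scene stay as the last step left them, time stands still between calls to the robot, and variables do not carry over. Pictures are saved under pics/ and viewed, at most 14 in all, crops included, and the job is handed in when it is done.

```bash
mkdir -p pics
cat > h.py <<'E'
import numpy as np, cv2
from workcell import arm
def snap(n,f):
    d=arm.get_image(n); np.savez(f'pics/{f}.npz',**d); cv2.imwrite(f'pics/{f}.png',cv2.cvtColor(d['pixels'],cv2.COLOR_RGB2BGR)); return d
def px2w(d,u,v,z):
    K=d['camera_matrix'];T=d['extrinsics'];R=T[:3,:3];c=-R.T@T[:3,3]
    r=R.T@np.linalg.solve(K,[u,v,1.]); return c+r*(z-c[2])/r[2]
def w2px(d,p):
    q=d['camera_matrix']@(d['extrinsics']@np.r_[p,1])[:3]; return q[:2]/q[2]
E
python3 - <<'E'
from h import *
for n in('top','scene'):
    d=snap(n,n+'0'); print(n,d['camera_matrix'],d['extrinsics'])
s=arm.read_state();print(s)
E
```

```text
top [[413.5217071    0.         323.62036645]
 [  0.         413.5217071  199.50253878]
 [  0.           0.           1.        ]] [[ 1.62268049e-01 -9.86746671e-01  2.95550418e-04 -3.01754175e-02]
 [-9.65363809e-01 -1.58813693e-01 -2.07004654e-01  5.28159653e-01]
 [ 2.04308091e-01  3.33049277e-02 -9.78339913e-01  8.81109421e-01]
 [ 0.00000000e+00  0.00000000e+00  0.00000000e+00  1.00000000e+00]]
scene [[412.0532752    0.         312.99657133]
 [  0.         412.0532752  197.5940019 ]
 [  0.           0.           1.        ]] [[-0.8768407   0.48050462  0.01630003  0.44762406]
 [ 0.25891789  0.50050578 -0.82610864 -0.09147882]
 [-0.40510728 -0.72014531 -0.56327508  1.22268237]
 [ 0.          0.          0.          1.        ]]
{'clock': 0.1, 'q': array([ 1.04288241e+00,  8.79414441e-02,  1.37207709e+00,  4.25059883e-06,
        1.68359035e+00, -1.03088663e-01]), 'qvel': array([ 5.57348704e-04, -1.84165010e-03, -3.59257017e-03,  2.80318462e-03,
        4.25220726e-05,  9.34971360e-05]), 'joint_efforts': array([ 2.52634731e-03, -3.41253412e+01, -3.03302300e+01,  7.20915198e-02,
        3.04702891e-02, -1.03579471e-04]), 'position': array([0.22644276, 0.50069501, 0.20440143]), 'tool_rot': array([-6.62173379e-01, -3.07036904e+00,  3.00810094e-03]), 'ft_force': array([-0.10007738,  0.0009586 , -0.26535992]), 'moment': array([-0.00322506, -0.03047776, -0.00049511]), 'gripper_force': 0.0, 'gripper_width': 0.9955504462713151}
```

View pics/top0.png

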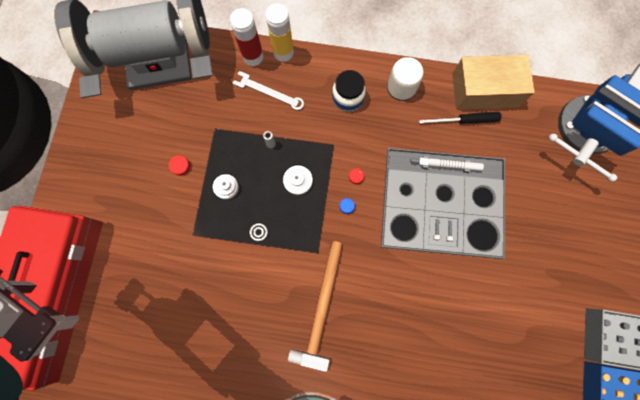

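View pics/scene0.png

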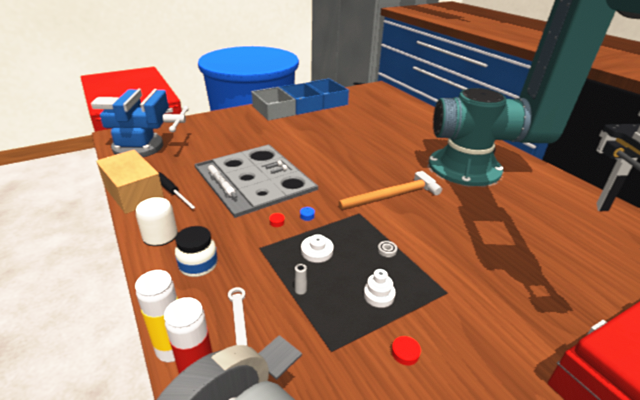

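The top view shows a three-high stack at about (225,186), a two-high stack at (297,180) and the tray at (385-505,150-257). The look-alikes are the red disc (179,165), the red disc (357,176), the blue disc (347,206), the bearing (258,232) and the socket (269,140). The targets are the two bare-aluminium stacks.

Run:
```python
from h import *
im=cv2.imread('pics/top0.png')
a=cv2.resize(im[155:215,195:335],None,fx=5.6,fy=5.6,interpolation=cv2.INTER_CUBIC)
b=cv2.resize(im[150:260,380:510],None,fx=4.6,fy=4.6,interpolation=cv2.INTER_CUBIC)
cv2.imwrite('pics/ca.png',a[:, :800]);cv2.imwrite('pics/cb.png',b)
```

```text
(no output)
```

View pics/ca.png

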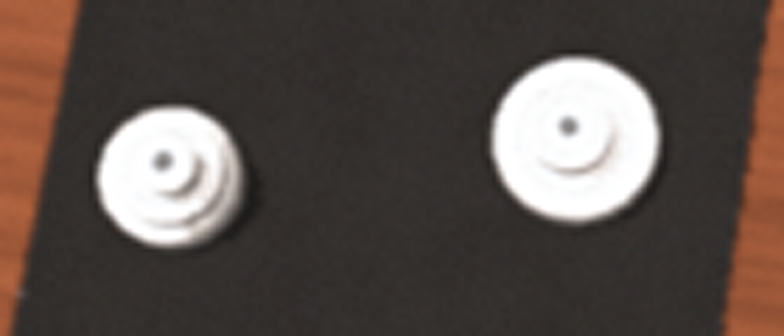

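View pics/cb.png

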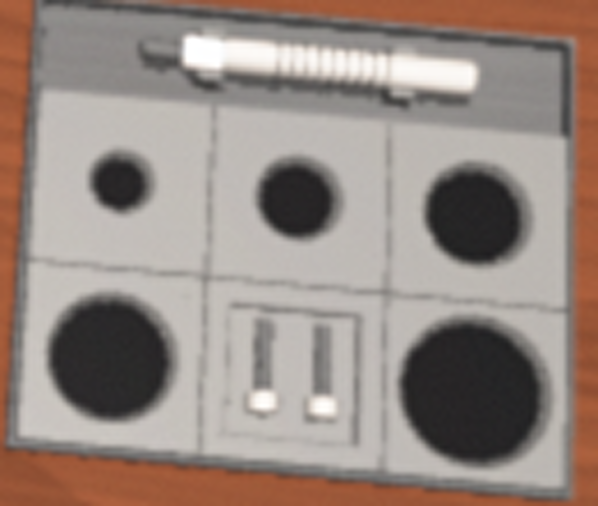

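The close crop confirms the bare-metal stacks. The right stack is the larger, with d's hole at crop (569,126) over a. The left stack is b/c/e, with e's hole at (163,160). The tray crop shows the floor centres at e(119,183), d(296,199), c(474,216), b(109,357) and a(475,391).

Run:
```python
from h import *
d=np.load('pics/top0.npz')
f=lambda u,v,s,o,z: px2w(d,(u+.5)/s-.5+o[0],(v+.5)/s-.5+o[1],z)[:2]
P={'e':(119,183),'d':(296,199),'c':(474,216),'b':(109,357),'a':(475,391)}
G={'e':(0,0),'d':(0,-1),'c':(0,-2),'b':(-1,0),'a':(-1,-2)}
W=np.array([f(*P[k],4.6,(380,150),.007) for k in P]);g=np.array([G[k] for k in P])*.092
gm,wm=g.mean(0),W.mean(0);U,S,V=np.linalg.svd((g-gm).T@(W-wm));R=(U@V).T
fit=(g-gm)@R.T+wm
for k,w,q in zip(P,W,fit):print(k,w.round(4),q.round(4))
print('yaw',np.arctan2(R[1,0],R[0,0]))
print('e',f(163,160,5.6,(195,155),.057),'d',f(569,126,5.6,(195,155),.039),'a',f(576,139,5.6,(195,155),.021), 'b',f(170,177,5.6,(195,155),.021))
for n,p in dict(red1=(179,165),red2=(357,176),blue=(347,206),bearing=(258,232),sock=(269,145)).items():print(n,px2w(d,*p,.01)[:2].round(3))
s=arm.read_state();import scipy.spatial.transform as t
print(t.Rotation.from_rotvec(s['tool_rot']).as_matrix().round(3))
im=snap('wrist','w0');print(im['camera_matrix'],im['extrinsics'])
```

```text
e [ 0.5924 -0.1319] [ 0.5924 -0.1324]
d [ 0.5989 -0.2238] [ 0.5989 -0.2242]
c [ 0.6048 -0.3159] [ 0.6053 -0.3159]
b [ 0.5008 -0.138 ] [ 0.5006 -0.1389]
a [ 0.5138 -0.3241] [ 0.5136 -0.3224]
yaw 0.07061849755634719
e [0.52628928 0.28676965] d [0.57177475 0.12825009] a [0.5712235  0.12631903] b [0.52706834 0.29260251]
red1 [0.563 0.416]
red2 [ 0.606 -0.012]
blue [0.529 0.   ]
bearing [0.434 0.196]
sock [0.648 0.211]
[[-0.911  0.412 -0.001]
 [ 0.412  0.911 -0.002]
 [ 0.    -0.002 -1.   ]]
[[309.70691629   0.         323.93394001]
 [  0.         309.70691629 200.31375259]
 [  0.           0.           1.        ]] [[ 0.41236316  0.9110147  -0.00297197 -0.54944655]
 [ 0.88232615 -0.39856099  0.25029922 -0.02568998]
 [ 0.22684176 -0.10583642 -0.96816397  0.3911002 ]
 [ 0.          0.          0.          1.        ]]
```

View pics/w0.png

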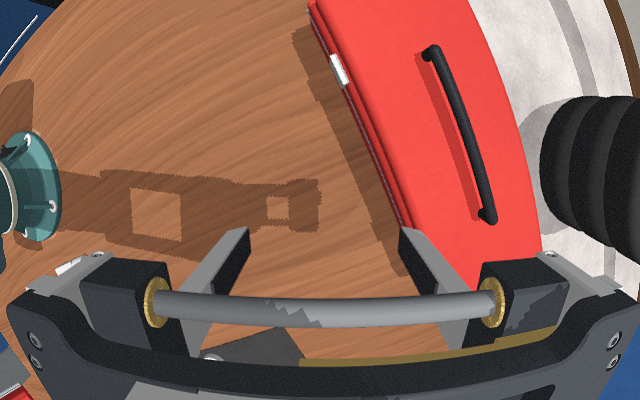

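Wrist view: only the bench and the red toolbox are visible, with the fingers at the bottom of the frame. The tray fit is consistent to under 2 mm. Next I move above e, turning the closing axis to line up with the tray row.

```bash
python3 -m jog '[{"tx":0.6,"ty":-0.428,"wz":0.315},{"tx":0.6,"ty":-0.428,"wz":0.315},{"tx":0.6,"ty":-0.428,"wz":0.315},{"tx":0.6,"ty":-0.428,"wz":0.315},{"tx":0.6,"ty":-0.428,"wz":0.315},{"tx":0.6,"ty":-0.428,"wz":0.315},{"tx":0.6,"ty":-0.428,"tz":-0.15,"wz":0.315},{"tx":0.6,"ty":-0.428,"tz":-0.15,"wz":0.315},{"tx":0.6,"ty":-0.428,"tz":-0.15,"wz":0.315},{"tx":0.6,"ty":-0.428,"tz":-0.15,"wz":0.315}]' 0 15
cat >> h.py <<'E'
def wpx(d,p): # fisheye projection
    x,y,z=(d['extrinsics']@np.r_[p,1])[:3]; K=d['camera_matrix']; r=np.hypot(x,y); t=np.arctan2(r,z)
    return K[0,2]+K[0,0]*t*x/r, K[1,2]+K[1,1]*t*y/r
def wpx2w(d,u,v,h):
    K=d['camera_matrix'];T=d['extrinsics'];a=np.array([(u-K[0,2])/K[0,0],(v-K[1,2])/K[1,1]]);t=np.hypot(*a)
    r=T[:3,:3].T@np.r_[a/t*np.sin(t),np.cos(t)];c=-T[:3,:3].T@T[:3,3];return (c+r*(h-c[2])/r[2])[:2]
E
python3 - <<'E'
from h import *
d=snap('wrist','w1');print(arm.read_state()['position'])
print(wpx(d,[.526,.287,.057]))
print(wpx(d,np.r_[arm.read_state()['position']]))
E
```

```text
[0.22652809 0.50083011 0.20477447]
(np.float64(280.27214509107193), np.float64(407.2473606620051))
(np.float64(323.2037344136867), np.float64(241.78772962975512))validation failed for argument at $[0]...
```

View pics/w1.png

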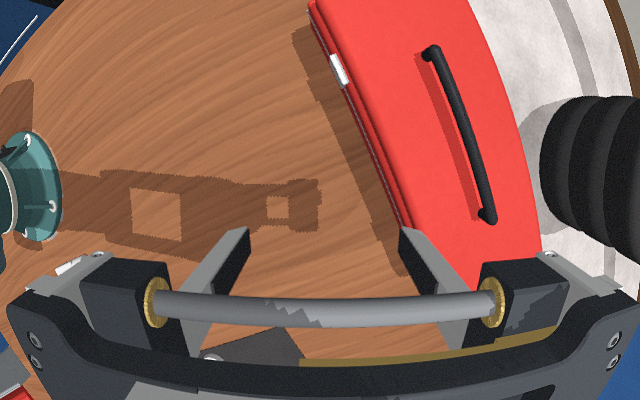

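The move was refused, so the view is unchanged. Rows probably need all six numbers.

```bash
python3 -m jog '[{"tx":0.6,"ty":-0.428,"tz":0,"wx":0,"wy":0,"wz":0.315},{"tx":0.6,"ty":-0.428,"tz":0,"wx":0,"wy":0,"wz":0.315},{"tx":0.6,"ty":-0.428,"tz":0,"wx":0,"wy":0,"wz":0.315},{"tx":0.6,"ty":-0.428,"tz":0,"wx":0,"wy":0,"wz":0.315},{"tx":0.6,"ty":-0.428,"tz":0,"wx":0,"wy":0,"wz":0.315},{"tx":0.6,"ty":-0.428,"tz":0,"wx":0,"wy":0,"wz":0.315},{"tx":0.6,"ty":-0.428,"tz":-0.15,"wx":0,"wy":0,"wz":0.315},{"tx":0.6,"ty":-0.428,"tz":-0.15,"wx":0,"wy":0,"wz":0.315},{"tx":0.6,"ty":-0.428,"tz":-0.15,"wx":0,"wy":0,"wz":0.315},{"tx":0.6,"ty":-0.428,"tz":-0.15,"wx":0,"wy":0,"wz":0.315}]' 0 15
python3 - <<'E'
from h import *
d=snap('wrist','w2');print(arm.read_state()['position'])
print(wpx(d,[.526,.287,.057]))
E
```

```text
clock: 1.45
position: [0.5274, 0.2885, 0.1334]
tool_rot: [-0.112, 3.135, 0.003]
ft_force: [0.7, -0.2, 0.1]
gripper_width: 1.0
gripper_force: 0.0
[0.52757232 0.28854715 0.13367979]
(np.float64(321.4562274988884), np.float64(205.59970269345007))
```

View pics/w2.png

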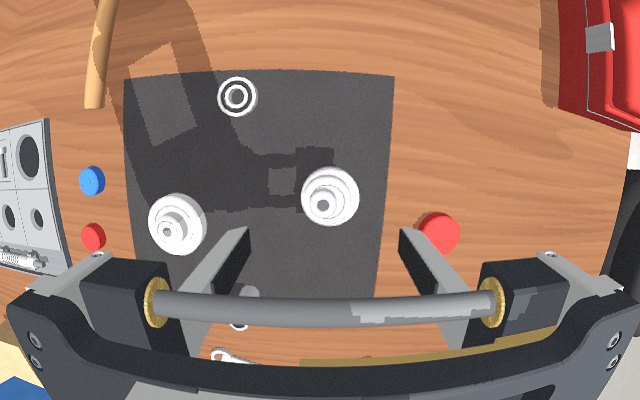

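The wrist view shows e's hole at (323,205), within 1 mm of the predicted (321.5,205.6). I go down on e.

```bash
python3 -m jog '[{"tx":-0.003,"ty":-0.003,"tz":-0.08,"wx":0,"wy":0,"wz":0},{"tx":-0.003,"ty":-0.003,"tz":-0.166,"wx":0,"wy":0,"wz":0},{"tx":-0.003,"ty":-0.003,"tz":-0.166,"wx":0,"wy":0,"wz":0},{"tx":-0.003,"ty":-0.003,"tz":-0.166,"wx":0,"wy":0,"wz":0}]' 100 20
python3 -m jog '[{"tx":0,"ty":0,"tz":0,"wx":0,"wy":0,"wz":0},{"tx":0,"ty":0,"tz":0,"wx":0,"wy":0,"wz":0},{"tx":0,"ty":0,"tz":0,"wx":0,"wy":0,"wz":0},{"tx":0,"ty":0,"tz":0,"wx":0,"wy":0,"wz":0},{"tx":0,"ty":0,"tz":0,"wx":0,"wy":0,"wz":0}]' 255 20
```

```text
clock: 2.0
position: [0.5266, 0.2867, 0.0504]
tool_rot: [-0.111, 3.136, 0.003]
ft_force: [-0.1, 0.4, -0.0]
gripper_width: 0.623
gripper_force: 0.0
clock: 2.62
position: [0.5254, 0.2857, 0.0479]
tool_rot: [-0.11, 3.139, 0.001]
ft_force: [0.1, 0.2, 1.0]
gripper_width: 0.246
gripper_force: 20.0
```

```bash
python3 -m jog '[{"tx":0,"ty":0,"tz":0.12,"wx":0,"wy":0,"wz":0},{"tx":0.132,"ty":-0.836,"tz":0.12,"wx":0,"wy":0,"wz":0},{"tx":0.132,"ty":-0.836,"tz":0.12,"wx":0,"wy":0,"wz":0},{"tx":0.132,"ty":-0.836,"tz":0.12,"wx":0,"wy":0,"wz":0},{"tx":0.132,"ty":-0.836,"tz":0.12,"wx":0,"wy":0,"wz":0},{"tx":0.132,"ty":-0.836,"tz":0.12,"wx":0,"wy":0,"wz":0},{"tx":0.132,"ty":-0.836,"tz":0.12,"wx":0,"wy":0,"wz":0},{"tx":0.132,"ty":-0.836,"tz":0.12,"wx":0,"wy":0,"wz":0},{"tx":0.132,"ty":-0.836,"tz":0.12,"wx":0,"wy":0,"wz":0},{"tx":0.132,"ty":-0.836,"tz":0.12,"wx":0,"wy":0,"wz":0},{"tx":0.132,"ty":-0.836,"tz":0.12,"wx":0,"wy":0,"wz":0}]'
python3 - <<'E'
from h import *
d=snap('wrist','w3')
for k,p in dict(e=(.5924,-.1324),d=(.5989,-.2242),c=(.6053,-.3159),b=(.5006,-.1389),a=(.5136,-.3224)).items(): print(k,np.round(wpx(d,[*p,.007]),1))
E
```

```text
clock: 4.0
position: [0.5911, -0.1309, 0.1074]
tool_rot: [0.113, -3.139, -0.001]
ft_force: [0.5, 0.5, -0.6]
gripper_width: 0.244
gripper_force: 20.0
e [321.5 202. ]
d [226.3 201.8]
c [146.7 201.5]
b [321.5 101.8]
a [139.5 113.4]
```

View pics/w3.png

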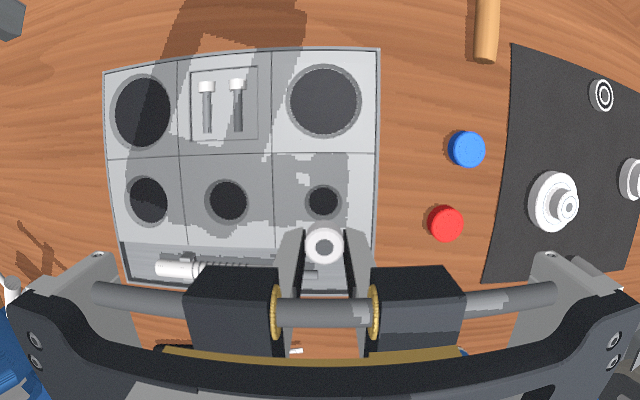

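The wrist view shows the floor centres at e(323,201), d(227,200), c(149,200), b(324,101) and a(141,113), all within 2 px of prediction. That is the same small bias seen on e's hole, so it cancels. I lower e.

```bash
python3 -m jog '[{"tx":0,"ty":0,"tz":-0.08,"wx":0,"wy":0,"wz":0},{"tx":0,"ty":0,"tz":-0.13,"wx":0,"wy":0,"wz":0},{"tx":0,"ty":0,"tz":-0.16,"wx":0,"wy":0,"wz":0},{"tx":0,"ty":0,"tz":-0.175,"wx":0,"wy":0,"wz":0},{"tx":0,"ty":0,"tz":-0.183,"wx":0,"wy":0,"wz":0},{"tx":0,"ty":0,"tz":-0.183,"wx":0,"wy":0,"wz":0}]'
```

```text
clock: 4.8
position: [0.5917, -0.1324, 0.0167]
tool_rot: [-0.11, 3.139, -0.0]
ft_force: [0.2, -0.3, 0.6]
gripper_width: 0.242
gripper_force: 20.0
```

```bash
python3 -m jog '[{"tx":0,"ty":0,"tz":0,"wx":0,"wy":0,"wz":0},{"tx":0,"ty":0,"tz":0,"wx":0,"wy":0,"wz":0},{"tx":0,"ty":0,"tz":0.03,"wx":0,"wy":0,"wz":0},{"tx":0,"ty":0,"tz":0.12,"wx":0,"wy":0,"wz":0},{"tx":0,"ty":0,"tz":0.183,"wx":0,"wy":0,"wz":0}]' 150
python3 -m jog '[{"tx":-0.04,"ty":0.52,"tz":0,"wx":0,"wy":0,"wz":0},{"tx":-0.04,"ty":0.52,"tz":0,"wx":0,"wy":0,"wz":0},{"tx":-0.04,"ty":0.52,"tz":0,"wx":0,"wy":0,"wz":0},{"tx":-0.04,"ty":0.52,"tz":0,"wx":0,"wy":0,"wz":0},{"tx":-0.04,"ty":0.52,"tz":0,"wx":0,"wy":0,"wz":0},{"tx":-0.04,"ty":0.52,"tz":0,"wx":0,"wy":0,"wz":0}]' 80
python3 - <<'E'
from h import *
d=snap('wrist','w4');print(arm.read_state()['position'],wpx(d,[.5718,.1283,.039]), wpx(d,[.5255,.288,.039]),wpx(d,[.5924,-.1324,.025]))
E
```

```text
clock: 5.42
position: [0.5921, -0.1327, 0.111]
tool_rot: [-0.11, 3.136, -0.002]
ft_force: [-0.1, -1.1, 0.5]
gripper_width: 0.412
gripper_force: 0.0
clock: 6.18
position: [0.5715, 0.1279, 0.1085]
tool_rot: [-0.112, 3.138, -0.001]
ft_force: [0.2, -0.3, -0.2]
gripper_width: 0.688
gripper_force: 0.0
[0.57160987 0.12682015 0.10823441] (np.float64(323.7418904321134), np.float64(210.26359749941255)) (np.float64(502.10029153580354), np.float64(172.5635818611962)) (np.float64(87.44989754155168), np.float64(206.27116225875005))
```

View pics/w4.png

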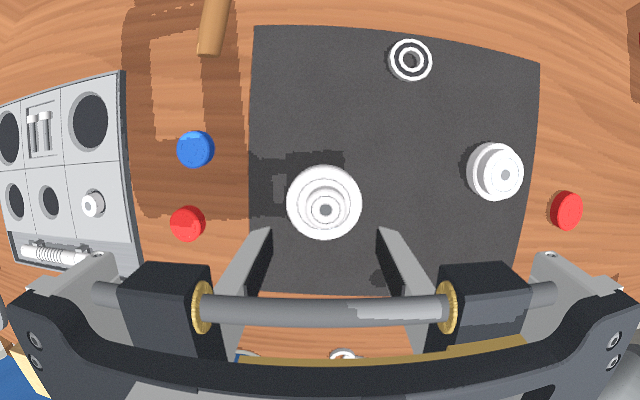

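The wrist view shows e in its pocket at (92,204), d's hole at (325,209), as predicted, and c's hole at (505,175). I grasp d.

```bash
python3 -c "
from h import *
d=np.load('pics/w4.npz');print(wpx2w(d,505-1.3,175,.039),wpx2w(d,325-1.3,209.5,.039),wpx2w(d,324-1.3,202,.021))"
python3 -m jog '[{"tx":0,"ty":0,"tz":-0.08,"wx":0,"wy":0,"wz":0},{"tx":0,"ty":0,"tz":-0.158,"wx":0,"wy":0,"wz":0},{"tx":0,"ty":0,"tz":-0.158,"wx":0,"wy":0,"wz":0},{"tx":0,"ty":0,"tz":-0.158,"wx":0,"wy":0,"wz":0}]' 80
python3 -m jog '[{"tx":0,"ty":0,"tz":0,"wx":0,"wy":0,"wz":0},{"tx":0,"ty":0,"tz":0,"wx":0,"wy":0,"wz":0},{"tx":0,"ty":0,"tz":0,"wx":0,"wy":0,"wz":0},{"tx":0,"ty":0,"tz":0,"wx":0,"wy":0,"wz":0}]' 255 25
```

```text
[0.52754128 0.2902698 ] [0.57113935 0.12821786] [0.56950674 0.12716252]
clock: 6.72
position: [0.5724, 0.1264, 0.0301]
tool_rot: [-0.107, 3.138, 0.0]
ft_force: [-0.2, -0.4, 1.3]
gripper_width: 0.685
gripper_force: 0.0
clock: 7.22
position: [0.5715, 0.1278, 0.0292]
tool_rot: [-0.11, 3.139, 0.0]
ft_force: [0.2, 0.6, 2.8]
gripper_width: 0.362
gripper_force: 25.0
```

```bash
python3 -m jog '[{"tx":0,"ty":0,"tz":0.12,"wx":0,"wy":0,"wz":0},{"tx":0.055,"ty":-0.704,"tz":0.12,"wx":0,"wy":0,"wz":0},{"tx":0.055,"ty":-0.704,"tz":0.12,"wx":0,"wy":0,"wz":0},{"tx":0.055,"ty":-0.704,"tz":0.12,"wx":0,"wy":0,"wz":0},{"tx":0.055,"ty":-0.704,"tz":0.12,"wx":0,"wy":0,"wz":0},{"tx":0.055,"ty":-0.704,"tz":0.12,"wx":0,"wy":0,"wz":0},{"tx":0.055,"ty":-0.704,"tz":0.12,"wx":0,"wy":0,"wz":0},{"tx":0.055,"ty":-0.704,"tz":0.12,"wx":0,"wy":0,"wz":0},{"tx":0.055,"ty":-0.704,"tz":0.12,"wx":0,"wy":0,"wz":0},{"tx":0.055,"ty":-0.704,"tz":0.07,"wx":0,"wy":0,"wz":0},{"tx":0.055,"ty":-0.704,"tz":0.03,"wx":0,"wy":0,"wz":0}]'
python3 -m jog '[{"tx":0,"ty":0,"tz":-0.03,"wx":0,"wy":0,"wz":0},{"tx":0,"ty":0,"tz":-0.045,"wx":0,"wy":0,"wz":0},{"tx":0,"ty":0,"tz":-0.056,"wx":0,"wy":0,"wz":0},{"tx":0,"ty":0,"tz":-0.056,"wx":0,"wy":0,"wz":0}]'
```

```text
clock: 8.6
position: [0.5987, -0.2224, 0.0427]
tool_rot: [0.114, -3.139, -0.001]
ft_force: [0.2, -0.8, -0.7]
gripper_width: 0.359
gripper_force: 25.0
clock: 9.1
position: [0.599, -0.2246, 0.0159]
tool_rot: [-0.11, 3.139, -0.001]
ft_force: [-0.2, -0.1, 0.0]
gripper_width: 0.36
gripper_force: 25.0
```

```bash
python3 -m jog '[{"tx":0,"ty":0,"tz":0,"wx":0,"wy":0,"wz":0},{"tx":0,"ty":0,"tz":0,"wx":0,"wy":0,"wz":0},{"tx":0,"ty":0,"tz":0.03,"wx":0,"wy":0,"wz":0},{"tx":0,"ty":0,"tz":0.12,"wx":0,"wy":0,"wz":0},{"tx":0,"ty":0.1,"tz":0.2,"wx":0,"wy":0,"wz":0}]' 130
python3 -m jog '[{"tx":-0.143,"ty":0.928,"tz":0,"wx":0,"wy":0,"wz":0},{"tx":-0.143,"ty":0.928,"tz":0,"wx":0,"wy":0,"wz":0},{"tx":-0.143,"ty":0.928,"tz":0,"wx":0,"wy":0,"wz":0},{"tx":-0.143,"ty":0.928,"tz":0,"wx":0,"wy":0,"wz":0},{"tx":-0.143,"ty":0.928,"tz":0,"wx":0,"wy":0,"wz":0},{"tx":-0.143,"ty":0.928,"tz":0,"wx":0,"wy":0,"wz":0},{"tx":-0.143,"ty":0.928,"tz":0,"wx":0,"wy":0,"wz":0},{"tx":-0.143,"ty":0.928,"tz":0,"wx":0,"wy":0,"wz":0},{"tx":-0.143,"ty":0.928,"tz":0,"wx":0,"wy":0,"wz":0},{"tx":-0.143,"ty":0.928,"tz":0,"wx":0,"wy":0,"wz":0}]' 50
python3 - <<'E'
from h import *
d=snap('wrist','w5');print(arm.read_state()['position'],wpx(d,[.5275,.290,.039]))
E
```

```text
clock: 9.72
position: [0.5991, -0.1779, 0.1171]
tool_rot: [-0.102, 3.138, -0.003]
ft_force: [0.7, 0.9, 0.1]
gripper_width: 0.488
gripper_force: 0.0
clock: 10.98
position: [0.5276, 0.2878, 0.1153]
tool_rot: [-0.109, 3.139, -0.001]
ft_force: [-0.3, 0.0, -1.3]
gripper_width: 0.804
gripper_force: 0.0
[0.52770034 0.28732132 0.11517846] (np.float64(325.8873422499357), np.float64(207.70166764448533))
```

View pics/w5.png

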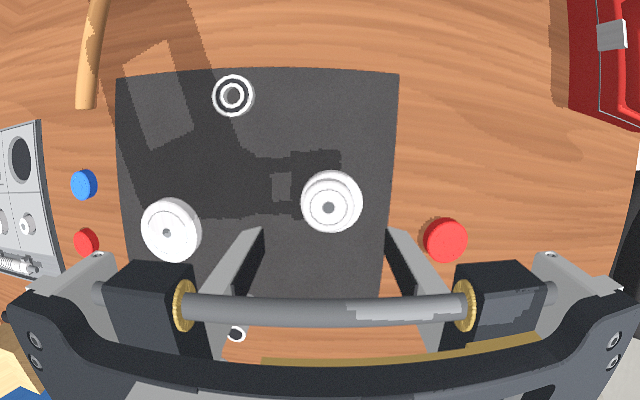

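c's hole is at (328,207), as predicted, and d sits in its pocket. I grasp c.

```bash
python3 -m jog '[{"tx":0,"ty":0.002,"tz":-0.08,"wx":0,"wy":0,"wz":0},{"tx":0,"ty":0.002,"tz":-0.15,"wx":0,"wy":0,"wz":0},{"tx":0,"ty":0.002,"tz":-0.173,"wx":0,"wy":0,"wz":0},{"tx":0,"ty":0.002,"tz":-0.173,"wx":0,"wy":0,"wz":0}]' 50
python3 -m jog '[{"tx":0,"ty":0,"tz":0,"wx":0,"wy":0,"wz":0},{"tx":0,"ty":0,"tz":0,"wx":0,"wy":0,"wz":0},{"tx":0,"ty":0,"tz":0,"wx":0,"wy":0,"wz":0},{"tx":0,"ty":0,"tz":0,"wx":0,"wy":0,"wz":0}]' 255 30
```

```text
clock: 11.52
position: [0.5273, 0.2884, 0.0278]
tool_rot: [0.108, -3.139, 0.001]
ft_force: [0.2, 0.1, 0.1]
gripper_width: 0.805
gripper_force: 0.0
clock: 12.02
position: [0.5277, 0.2899, 0.029]
tool_rot: [-0.11, 3.138, 0.002]
ft_force: [-0.4, 0.0, 2.1]
gripper_width: 0.476
gripper_force: 30.0
```

```bash
python3 -m jog '[{"tx":0,"ty":0,"tz":0.12,"wx":0,"wy":0,"wz":0},{"tx":0.1,"ty":-0.8,"tz":0.12,"wx":0,"wy":0,"wz":0},{"tx":0.1,"ty":-0.8,"tz":0.12,"wx":0,"wy":0,"wz":0},{"tx":0.1,"ty":-0.8,"tz":0.12,"wx":0,"wy":0,"wz":0},{"tx":0.1,"ty":-0.8,"tz":0.12,"wx":0,"wy":0,"wz":0},{"tx":0.1,"ty":-0.8,"tz":0.12,"wx":0,"wy":0,"wz":0},{"tx":0.1,"ty":-0.8,"tz":0.12,"wx":0,"wy":0,"wz":0},{"tx":0.1,"ty":-0.8,"tz":0.12,"wx":0,"wy":0,"wz":0}]'
python3 -m jog '[{"tx":0.056,"ty":-0.412,"tz":0,"wx":0,"wy":0,"wz":0},{"tx":0.056,"ty":-0.412,"tz":0,"wx":0,"wy":0,"wz":0},{"tx":0.056,"ty":-0.412,"tz":0,"wx":0,"wy":0,"wz":0},{"tx":0.056,"ty":-0.412,"tz":0,"wx":0,"wy":0,"wz":0},{"tx":0.056,"ty":-0.412,"tz":0,"wx":0,"wy":0,"wz":0},{"tx":0.056,"ty":-0.412,"tz":-0.05,"wx":0,"wy":0,"wz":0},{"tx":0.056,"ty":-0.412,"tz":-0.09,"wx":0,"wy":0,"wz":0},{"tx":0.056,"ty":-0.412,"tz":-0.09,"wx":0,"wy":0,"wz":0}]'
```

```text
clock: 13.02
position: [0.5769, -0.114, 0.0877]
tool_rot: [0.105, -3.139, 0.001]
ft_force: [0.6, 0.4, -1.1]
gripper_width: 0.477
gripper_force: 30.0
clock: 14.02
position: [0.6037, -0.3138, 0.0401]
tool_rot: [0.113, -3.135, -0.006]
ft_force: [0.1, 0.4, 0.7]
gripper_width: 0.479
gripper_force: 30.0
```

```bash
python3 -m jog '[{"tx":0,"ty":0,"tz":-0.02,"wx":0,"wy":0,"wz":0},{"tx":0,"ty":0,"tz":-0.03,"wx":0,"wy":0,"wz":0},{"tx":0,"ty":0,"tz":-0.03,"wx":0,"wy":0,"wz":0}]'
```

```text
clock: 14.4
position: [0.605, -0.3164, 0.0278]
tool_rot: [0.11, -3.139, -0.001]
ft_force: [-0.2, -0.3, -0.5]
gripper_width: 0.477
gripper_force: 30.0
```

```bash
python3 -m jog '[{"tx":0,"ty":0,"tz":-0.015,"wx":0,"wy":0,"wz":0},{"tx":0,"ty":0,"tz":-0.026,"wx":0,"wy":0,"wz":0},{"tx":0,"ty":0,"tz":-0.026,"wx":0,"wy":0,"wz":0}]'
```

```text
clock: 14.78
position: [0.6051, -0.3166, 0.0148]
tool_rot: [0.11, -3.139, -0.0]
ft_force: [0.5, 0.1, -0.6]
gripper_width: 0.475
gripper_force: 30.0
```

```bash
python3 -m jog '[{"tx":0,"ty":0,"tz":0,"wx":0,"wy":0,"wz":0},{"tx":0,"ty":0,"tz":0,"wx":0,"wy":0,"wz":0},{"tx":0,"ty":0,"tz":0.03,"wx":0,"wy":0,"wz":0},{"tx":0,"ty":0,"tz":0.12,"wx":0,"wy":0,"wz":0},{"tx":0,"ty":0,"tz":0.2,"wx":0,"wy":0,"wz":0}]' 105
python3 -m jog '[{"tx":-0.068,"ty":0.884,"tz":0,"wx":0,"wy":0,"wz":0},{"tx":-0.068,"ty":0.884,"tz":0,"wx":0,"wy":0,"wz":0},{"tx":-0.068,"ty":0.884,"tz":0,"wx":0,"wy":0,"wz":0},{"tx":-0.068,"ty":0.884,"tz":0,"wx":0,"wy":0,"wz":0},{"tx":-0.068,"ty":0.884,"tz":0,"wx":0,"wy":0,"wz":0},{"tx":-0.068,"ty":0.884,"tz":0,"wx":0,"wy":0,"wz":0},{"tx":-0.068,"ty":0.884,"tz":0,"wx":0,"wy":0,"wz":0},{"tx":-0.068,"ty":0.884,"tz":0,"wx":0,"wy":0,"wz":0},{"tx":-0.068,"ty":0.884,"tz":0,"wx":0,"wy":0,"wz":0},{"tx":-0.068,"ty":0.884,"tz":0,"wx":0,"wy":0,"wz":0}]' 0
python3 - <<'E'
from h import *
d=snap('wrist','w6');print(arm.read_state()['position'],wpx(d,[.5712,.1263,.021]))
E
```

```text
clock: 15.4
position: [0.6055, -0.3167, 0.1177]
tool_rot: [-0.11, 3.138, -0.001]
ft_force: [0.4, -0.0, 0.2]
gripper_width: 0.589
gripper_force: 0.0
clock: 16.65
position: [0.5716, 0.1238, 0.1155]
tool_rot: [-0.107, 3.139, -0.001]
ft_force: [-0.2, 0.4, 0.9]
gripper_width: 1.002
gripper_force: 0.0
[0.57162102 0.12367815 0.11533351] (np.float64(326.150903561068), np.float64(201.9604528470409))
```

View pics/w6.png

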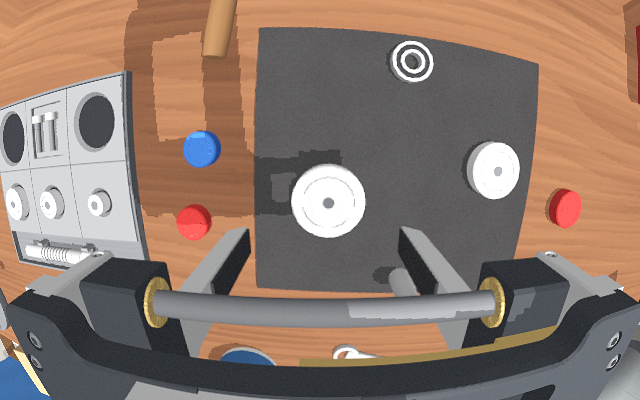

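c, d and e are seated at (14,203), (51,202) and (98,203). a's hole is at (328,203) and b's hole at (498,171). I grasp a.

```bash
python3 -c "
from h import *
d=np.load('pics/w6.npz');print(wpx2w(d,498-1.3,171,.021),wpx2w(d,328.5-1.3,203,.021))"
python3 -m jog '[{"tx":-0.001,"ty":0.002,"tz":-0.1,"wx":0,"wy":0,"wz":0},{"tx":-0.001,"ty":0.002,"tz":-0.16,"wx":0,"wy":0,"wz":0},{"tx":-0.001,"ty":0.002,"tz":-0.195,"wx":0,"wy":0,"wz":0},{"tx":-0.001,"ty":0.002,"tz":-0.209,"wx":0,"wy":0,"wz":0},{"tx":-0.001,"ty":0.002,"tz":-0.209,"wx":0,"wy":0,"wz":0}]' 0
python3 -m jog '[{"tx":0,"ty":0,"tz":0,"wx":0,"wy":0,"wz":0},{"tx":0,"ty":0,"tz":0,"wx":0,"wy":0,"wz":0},{"tx":0,"ty":0,"tz":0,"wx":0,"wy":0,"wz":0},{"tx":0,"ty":0,"tz":0,"wx":0,"wy":0,"wz":0}]' 255 40
```

```text
[0.52801477 0.29365485] [0.57211518 0.12732502]
clock: 17.32
position: [0.5713, 0.1261, 0.0111]
tool_rot: [-0.109, 3.139, 0.0]
ft_force: [0.2, -0.4, 1.1]
gripper_width: 0.998
gripper_force: 0.0
clock: 17.82
position: [0.5711, 0.1269, 0.0113]
tool_rot: [-0.11, 3.138, 0.001]
ft_force: [-0.1, 0.8, 2.8]
gripper_width: 0.71
gripper_force: 40.0
```

```bash
python3 -m jog '[{"tx":0,"ty":0,"tz":0.08,"wx":0,"wy":0,"wz":0},{"tx":0,"ty":-0.05,"tz":0.14,"wx":0,"wy":0,"wz":0},{"tx":-0.116,"ty":-0.899,"tz":0.14,"wx":0,"wy":0,"wz":0},{"tx":-0.116,"ty":-0.899,"tz":0.14,"wx":0,"wy":0,"wz":0},{"tx":-0.116,"ty":-0.899,"tz":0.14,"wx":0,"wy":0,"wz":0},{"tx":-0.116,"ty":-0.899,"tz":0.14,"wx":0,"wy":0,"wz":0},{"tx":-0.116,"ty":-0.899,"tz":0.14,"wx":0,"wy":0,"wz":0},{"tx":-0.116,"ty":-0.899,"tz":0.14,"wx":0,"wy":0,"wz":0},{"tx":-0.116,"ty":-0.899,"tz":0.14,"wx":0,"wy":0,"wz":0},{"tx":-0.116,"ty":-0.899,"tz":0.14,"wx":0,"wy":0,"wz":0},{"tx":-0.116,"ty":-0.899,"tz":0.09,"wx":0,"wy":0,"wz":0},{"tx":-0.116,"ty":-0.899,"tz":0.05,"wx":0,"wy":0,"wz":0}]'
python3 -m jog '[{"tx":0,"ty":0,"tz":-0.01,"wx":0,"wy":0,"wz":0},{"tx":0,"ty":0,"tz":-0.015,"wx":0,"wy":0,"wz":0},{"tx":0,"ty":0,"tz":-0.015,"wx":0,"wy":0,"wz":0}]'
```

```text
clock: 19.32
position: [0.5122, -0.3217, 0.0341]
tool_rot: [0.111, -3.138, -0.003]
ft_force: [-0.6, -0.5, -3.3]
gripper_width: 0.707
gripper_force: 40.0
clock: 19.7
position: [0.5132, -0.323, 0.0288]
tool_rot: [-0.111, 3.139, -0.001]
ft_force: [0.1, 0.6, -2.3]
gripper_width: 0.705
gripper_force: 40.0
```

```bash
python3 -m jog '[{"tx":0,"ty":0,"tz":-0.014,"wx":0,"wy":0,"wz":0},{"tx":0,"ty":0,"tz":-0.025,"wx":0,"wy":0,"wz":0},{"tx":0,"ty":0,"tz":-0.025,"wx":0,"wy":0,"wz":0},{"tx":0,"ty":0,"tz":-0.025,"wx":0,"wy":0,"wz":0}]'
```

```text
clock: 20.2
position: [0.5125, -0.323, 0.0154]
tool_rot: [0.11, -3.139, -0.001]
ft_force: [0.5, 0.7, -3.1]
gripper_width: 0.713
gripper_force: 40.0
```

```bash
python3 -m jog '[{"tx":0,"ty":0,"tz":0,"wx":0,"wy":0,"wz":0},{"tx":0,"ty":0,"tz":0,"wx":0,"wy":0,"wz":0},{"tx":0,"ty":0,"tz":0.03,"wx":0,"wy":0,"wz":0},{"tx":0,"ty":0,"tz":0.12,"wx":0,"wy":0,"wz":0},{"tx":0,"ty":0,"tz":0.2,"wx":0,"wy":0,"wz":0},{"tx":0,"ty":0.3,"tz":0.2,"wx":0,"wy":0,"wz":0},{"tx":0,"ty":0.3,"tz":0.2,"wx":0,"wy":0,"wz":0},{"tx":0,"ty":0.3,"tz":0.2,"wx":0,"wy":0,"wz":0}]' 40
python3 -m jog '[{"tx":0.029,"ty":0.931,"tz":0,"wx":0,"wy":0,"wz":0},{"tx":0.029,"ty":0.931,"tz":0,"wx":0,"wy":0,"wz":0},{"tx":0.029,"ty":0.931,"tz":0,"wx":0,"wy":0,"wz":0},{"tx":0.029,"ty":0.931,"tz":0,"wx":0,"wy":0,"wz":0},{"tx":0.029,"ty":0.931,"tz":0,"wx":0,"wy":0,"wz":0},{"tx":0.029,"ty":0.931,"tz":0,"wx":0,"wy":0,"wz":0},{"tx":0.029,"ty":0.931,"tz":0,"wx":0,"wy":0,"wz":0},{"tx":0.029,"ty":0.931,"tz":0,"wx":0,"wy":0,"wz":0},{"tx":0.029,"ty":0.931,"tz":0,"wx":0,"wy":0,"wz":0},{"tx":0.029,"ty":0.931,"tz":0,"wx":0,"wy":0,"wz":0}]' 20
python3 - <<'E'
from h import *
d=snap('wrist','w7');print(arm.read_state()['position'],wpx(d,[.5275,.293,.021]))
E
```

```text
clock: 21.2
position: [0.513, -0.1704, 0.1175]
tool_rot: [-0.114, 3.137, -0.0]
ft_force: [-0.6, -0.3, -0.2]
gripper_width: 0.843
gripper_force: 0.0
clock: 22.45
position: [0.5275, 0.2917, 0.1164]
tool_rot: [-0.109, 3.139, -0.0]
ft_force: [0.4, -0.4, 0.1]
gripper_width: 0.926
gripper_force: 0.0
[0.5275286  0.2912702  0.11622181] (np.float64(324.7998265473123), np.float64(202.10215633137778))
```

View pics/w7.png

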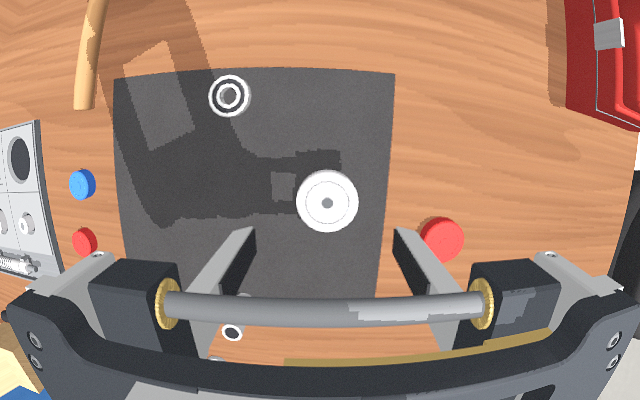

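b's hole is at (327,203), as predicted. I grasp b.

```bash
python3 -m jog '[{"tx":0,"ty":0,"tz":-0.1,"wx":0,"wy":0,"wz":0},{"tx":0,"ty":0,"tz":-0.16,"wx":0,"wy":0,"wz":0},{"tx":0,"ty":0,"tz":-0.195,"wx":0,"wy":0,"wz":0},{"tx":0,"ty":0,"tz":-0.21,"wx":0,"wy":0,"wz":0},{"tx":0,"ty":0,"tz":-0.21,"wx":0,"wy":0,"wz":0}]' 20
python3 -m jog '[{"tx":0,"ty":0,"tz":0,"wx":0,"wy":0,"wz":0},{"tx":0,"ty":0,"tz":0,"wx":0,"wy":0,"wz":0},{"tx":0,"ty":0,"tz":0,"wx":0,"wy":0,"wz":0},{"tx":0,"ty":0,"tz":0,"wx":0,"wy":0,"wz":0}]' 255 40
```

```text
clock: 23.12
position: [0.5277, 0.2922, 0.0112]
tool_rot: [-0.109, 3.139, 0.001]
ft_force: [0.0, -0.4, -0.1]
gripper_width: 0.92
gripper_force: 0.0
clock: 23.62
position: [0.5275, 0.293, 0.0112]
tool_rot: [-0.11, 3.139, 0.002]
ft_force: [0.1, 1.3, 2.9]
gripper_width: 0.595
gripper_force: 40.0
```

```bash
python3 -m jog '[{"tx":0,"ty":0,"tz":0.08,"wx":0,"wy":0,"wz":0},{"tx":0,"ty":-0.05,"tz":0.14,"wx":0,"wy":0,"wz":0},{"tx":-0.054,"ty":-0.864,"tz":0.14,"wx":0,"wy":0,"wz":0},{"tx":-0.054,"ty":-0.864,"tz":0.14,"wx":0,"wy":0,"wz":0},{"tx":-0.054,"ty":-0.864,"tz":0.14,"wx":0,"wy":0,"wz":0},{"tx":-0.054,"ty":-0.864,"tz":0.14,"wx":0,"wy":0,"wz":0},{"tx":-0.054,"ty":-0.864,"tz":0.14,"wx":0,"wy":0,"wz":0},{"tx":-0.054,"ty":-0.864,"tz":0.14,"wx":0,"wy":0,"wz":0},{"tx":-0.054,"ty":-0.864,"tz":0.14,"wx":0,"wy":0,"wz":0},{"tx":-0.054,"ty":-0.864,"tz":0.14,"wx":0,"wy":0,"wz":0},{"tx":-0.054,"ty":-0.864,"tz":0.09,"wx":0,"wy":0,"wz":0},{"tx":-0.054,"ty":-0.864,"tz":0.05,"wx":0,"wy":0,"wz":0}]'
python3 -m jog '[{"tx":0,"ty":0,"tz":-0.01,"wx":0,"wy":0,"wz":0},{"tx":0,"ty":0,"tz":-0.015,"wx":0,"wy":0,"wz":0},{"tx":0,"ty":0,"tz":-0.015,"wx":0,"wy":0,"wz":0}]'
```

```text
clock: 25.12
position: [0.4999, -0.1382, 0.0346]
tool_rot: [0.111, -3.139, -0.002]
ft_force: [-0.4, 0.6, -1.5]
gripper_width: 0.589
gripper_force: 40.0
clock: 25.5
position: [0.5008, -0.1393, 0.0288]
tool_rot: [-0.111, 3.139, -0.0]
ft_force: [-0.1, 0.1, -1.2]
gripper_width: 0.592
gripper_force: 40.0
```

```bash
python3 -m jog '[{"tx":0,"ty":0,"tz":-0.014,"wx":0,"wy":0,"wz":0},{"tx":0,"ty":0,"tz":-0.025,"wx":0,"wy":0,"wz":0},{"tx":0,"ty":0,"tz":-0.025,"wx":0,"wy":0,"wz":0},{"tx":0,"ty":0,"tz":-0.025,"wx":0,"wy":0,"wz":0}]'
python3 -m jog '[{"tx":0,"ty":0,"tz":0,"wx":0,"wy":0,"wz":0},{"tx":0,"ty":0,"tz":0,"wx":0,"wy":0,"wz":0},{"tx":0,"ty":0,"tz":0.03,"wx":0,"wy":0,"wz":0},{"tx":0,"ty":0,"tz":0.12,"wx":0,"wy":0,"wz":0},{"tx":-0.2,"ty":0.3,"tz":0.25,"wx":0,"wy":0,"wz":0},{"tx":-0.2,"ty":0.3,"tz":0.25,"wx":0,"wy":0,"wz":0},{"tx":-0.2,"ty":0.5,"tz":0.25,"wx":0,"wy":0,"wz":0},{"tx":-0.2,"ty":0.5,"tz":0.25,"wx":0,"wy":0,"wz":0},{"tx":-0.2,"ty":0.5,"tz":0.25,"wx":0,"wy":0,"wz":0},{"tx":-0.2,"ty":0.5,"tz":0.25,"wx":0,"wy":0,"wz":0}]' 70
python3 - <<'E'
from h import *
d=snap('top','t9')
for k,p in dict(e=(.5924,-.1324),d=(.5989,-.2242),c=(.6053,-.3159),b=(.5006,-.1389),a=(.5136,-.3224)).items(): print(k,((w2px(d,[*p,.025])+.5-[380,150])*4.6).round())
im=cv2.imread('pics/t9.png')
cv2.imwrite('pics/t9c.png',cv2.resize(im[150:260,380:510],None,fx=4.6,fy=4.6,interpolation=cv2.INTER_CUBIC))
E
```

```text
clock: 26.0
position: [0.5, -0.1395, 0.0154]
tool_rot: [0.11, -3.139, -0.001]
ft_force: [-0.3, -0.3, -0.7]
gripper_width: 0.591
gripper_force: 40.0
clock: 27.25
position: [0.4003, 0.1121, 0.1424]
tool_rot: [-0.117, 3.136, 0.001]
ft_force: [0.4, 0.1, 0.3]
gripper_width: 0.73
gripper_force: 0.0
e [127. 176.]
d [307. 192.]
c [488. 208.]
b [118. 353.]
a [486. 387.]
```

View pics/t9c.png

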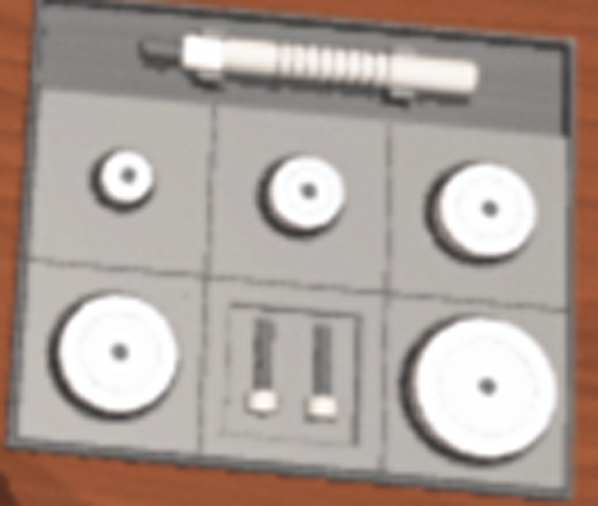

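The hole centres are e(128,176), d(308,191), c(489,208), b(120,352) and a(487,386). All are within 2 crop px (about 1 mm) of the predicted seated positions. I hand the job in.

```bash
python3 -c "
from workcell import arm
print(arm.finish_job())"
```

```text
the job is handed in; nothing more can be done
None
```

All five discs were lowered into their own pockets and released, hole side up and within about 1 mm of where the final top view predicts seated discs; I handed the job in at about 27 s, and the hand-in returned no verdict.

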